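Zero the coffee grinder, back it off three clicks and lock it

TASK

Turn the grinder's click-stop grind dial clockwise (seen from above) until it comes up against its closed stop, gently, without forcing it on past the stop. From that stop count exactly three clicks back anticlockwise, then push the small lock slide fully across to its far end, and leave the other things on the counter alone.

Things in the scene. Friction and masses are not known exactly. Their poses are not given: they have to be found in the camera images.
- grinder: Squat white electric coffee grinder, fixed, 240 mm (x) by 270 mm (y), flat deck 190 mm above the counter. Origin at the centre of its underside; -x is its front (steel trim, drawer). On the deck: the dial at (0, -55) mm, a closed black hopper, 45 mm radius, 66 mm tall, at (20, 78) mm, and the lock slide along the front edge.
- dial (a point): Grip point of the grind dial, a black bar knob on a 68 mm round steel collar with 18 ticks: on its upright axis, 37 mm above the deck (227 mm above the counter); turns with it. The bar to pinch is 42 mm long (point x), 14 mm wide (y) and stands 14 to 44 mm above the deck over a 46 mm round skirt; a white line on top marks its +x half.
- knob: The dial itself (origin on its axis, 6 mm above the deck; x along the bar). 20 degrees (0.349 rad) per click. Each click resists with up to about 0.13 N m, then pulls on into the next; let go, it settles on the nearest click. It starts 3 to 7 clicks open from its closed stop, which no mark shows and which differs from grinder to grinder; clockwise from above closes.
- burr (a point): Centre of the ring carrier hidden inside below the dial: 100.0 mm above the grinder's underside at the closed stop (click 0), rising only 0.1 mm per click, too little to read. Past the stop the dial meets a spring, about 2.5 N m per rad on top of the detent (0.3 N m or more by 0.1 rad); 0.2 rad past it is forcing it.
- lock_top (a point): Centre of the top of the lock slide's grip, 22 mm above the deck; a grey block 28 mm (grinder's x) by 14 mm (grinder's y), 20 mm tall, on a black track. It starts at the grinder's (-86, -55) mm, 86 mm from the dial axis, and moves with the slide.
- lock (a joint): Lock slide position in m: 0 open (as it starts), 0.035 fully across (locked); it moves along the grinder's +y, towards the hopper side, resists with about 1.5 N and stays where it is left.
- mug: White mug, 82 mm across, 95 mm tall, origin at the centre of its underside. Leave alone.
- jar: Amber glass jar with steel lid, 72 mm across, 120 mm tall, origin at the centre of its underside. Leave alone.
- bowl: Blue bowl, 120 mm across, 50 mm tall, origin at the centre of its underside. Leave alone.

How it is judged:
By the outcome, as a careful person would: the job done as asked, in the order asked, and still so for the second after the job is handed in, with the robot touching nothing.
It also fails if it takes over 72 s, if anything falls off the work surface, if the arm or the gripper's body presses on something with over 40 N, if the wrist force passes 120 N, or if a joint passes its speed limit or range.

ROBOT

A 6-joint arm with a two-finger parallel gripper is mounted at the origin on the work surface. World frame = base frame: x ahead of the robot, y to its left, z up, the work surface at z = 0. Lengths are in m, angles in rad, forces in N, time in s.
With the tool pointing down it reaches from about 0.225 to 0.875 m from the base axis. Payload 3.4 kg.
Tool frame: the origin (TCP) lies midway between the tips of the shut fingers; the grasp point (between the pads) lies 19 mm behind it (pinch_z is the distance from the TCP to the grasp point, in m); z points along the fingers, y is the line along which they close (so a half turn about z gives the same grasp; the last joint's range is limited). The gripper opens to 85 mm and grips with 20 to 120 N. Pads are 22 mm wide; open, the fingers measure 114 mm over their backs; the gripper's body (76 mm by 85 mm) begins 54 mm behind the grasp point. The pads swing forward as they close: fully open they stand 13 mm farther back than shut.
Start: joints at [1.083, 0.276, 1.505, -0, 1.361, -0.121], TCP at [0.206, 0.537, 0.231] pointing down, gripper open.
Joint ranges: [-2.89, 2.89], [-0.75, 2.08], [0.22, 2.7], [-1.18, 4.32], [0.11, 2.71], [-2.7, 2.7]. Speed limits (rad/s): [2.57, 2.57, 3.14, 3.14, 3.14, 3.14].

INTERFACE

Orientations are given as a unit quaternion [w, x, y, z].
In Python, from rig import get_state, get_image, sign_off, pinch_z gives the robot as it stands.
- The arm moves only by the tool send_rows, never from a script. Its argument "steps" is one flat list of numbers, 5 for each row, row after row: the gripper's target within -1 to 1 (fully open at 1, half-way at 0, shut at -1), then the shift along the tool's x, y, z in cm, then the turn about the tool's z in degrees. In form: [gripper, x, y, z, roll, gripper, x, y, z, roll, ...]. A call has 1 to 12 rows; each row shifts and turns the commanded pose from where the row before left it, along the tool's axes as they then stand; what a row does not reach is not made up. A row lasts 1/10 s, in which the tool goes at most 50 mm and 8.59 degrees, less where a joint would pass 70% of its speed; a pose out of reach is approached as far as the arm can. A call is refused whole if a number of a shift passes 5 or a number of a turn 8.59, either way. A call with a gripper value outside its range is refused whole. The fingers move at their own pace and stop on an object; "newtons" is the grip in N (left out, the last holds). Time passes only in rows, so rows that do not move let the fingers close. It gives the time, the measured TCP pose, the force, the opening and the grip force at its end, in the units of the state.
- get_state(): the state, without advancing time (a new reading comes with each control period).
- get_image(name): name is "side" or "top"; returns a dict with "color" (384x512x3 uint8, red, green, blue), "mtx" (3x3 intrinsics, pixels), "T" (4x4, takes a point from camera to world coordinates). Camera axes: x right, y down, z forward; pixel columns grow to the right and rows downward; lengths in m; the calibration is good to about 2 mm. A picture is of the moment at which its call begins. There is no depth.
- sign_off(): hands the job in; it is judged then, once.
The state is a dict: "clock": time; "qpos": joint angles; "qd": joint speeds; "effort": joint torques, N m; "position": TCP position; "ee_rot": TCP orientation; "contact_force": force on the tool from outside, world axes, zero at the start; "moment": the same for the moment, N m; "width": finger opening in m; "gripper_force": force on a finger pad.
Only numpy, scipy, OpenCV 4.12 (cv2) and the standard library are available. Lean on these libraries where they do the work, as an engineer would, in place of code of your own. Each camera call takes 0.05 s, during which the arm holds its last target. There are 200 camera calls.

## Working session

There is one attempt and no reset: what is moved stays moved. The work goes in short steps, Python scripts to look and compute and a tool call to move; the robot and the scene stay as the last step left them, time stands still between calls to the robot, and variables do not carry over. Pictures are saved under pics/ and viewed, at most 10 in all, crops included, and the job is handed in when it is done.

Besides the shell and the picture viewer there is one more tool, called after "Emit:" by a JSON object that holds its "fn" and its "kwargs", one argument or row to a line. send_rows: Moves the arm, as the interface text tells. Its arguments: {"type":"object","properties":{"steps":{"type":"array"},"newtons":{"type":"number"}},"required":["steps"]}

```bash
mkdir -p pics; ls; python3 - <<'E'
from rig import *
import cv2,numpy as np
print(get_state(),pinch_z)
for n in("top","side"):
    d=get_image(n);cv2.imwrite(f"pics/{n}0.png",cv2.cvtColor(d["color"],cv2.COLOR_RGB2BGR));print(n,d["mtx"].tolist(),d["T"].round(4).tolist())
E
```

```text
pics
{'clock': 0.0, 'qpos': array([ 1.08301524e+00,  2.76578767e-01,  1.50614344e+00,  2.45899865e-05,
        1.36068262e+00, -1.20971800e-01]), 'qd': array([ 0.00210368, -0.00029459,  0.00031965,  0.00090348,  0.00107332,
        0.00073522]), 'effort': array([-4.02146525e-04, -4.16752017e+01, -2.45805538e+01,  1.11722516e-04,
        1.09579720e-02, -9.82318141e-06]), 'position': array([0.20594963, 0.53628602, 0.23044485]), 'ee_rot': array([-2.83022820e-04,  1.82380624e-01,  9.83227587e-01, -8.60836048e-04]), 'contact_force': array([ 0.28637634,  0.7418665 , -0.6587713 ]), 'moment': array([ 0.02305671, -0.00409108, -0.03551615]), 'gripper_force': 0.0, 'width': 0.08544911672617529} 0.0187
top [[427.8597753368608, 0.0, 257.37092660789506], [0.0, 427.8597753368608, 194.8809578035831], [0.0, 0.0, 1.0]] [[-0.0136, -0.9993, 0.0357, 0.4709], [-0.9998, 0.0139, 0.0104, -0.0023], [-0.0109, -0.0356, -0.9993, 1.2397], [0.0, 0.0, 0.0, 1.0]]
side [[406.231117086391, 0.0, 254.723808028767], [0.0, 406.231117086391, 192.6637753289668], [0.0, 0.0, 1.0]] [[0.885, -0.2259, 0.407, 0.0795], [-0.465, -0.4692, 0.7507, -0.8448], [0.0214, -0.8537, -0.5203, 0.7298], [0.0, 0.0, 0.0, 1.0]]
```

View pics/top0.png

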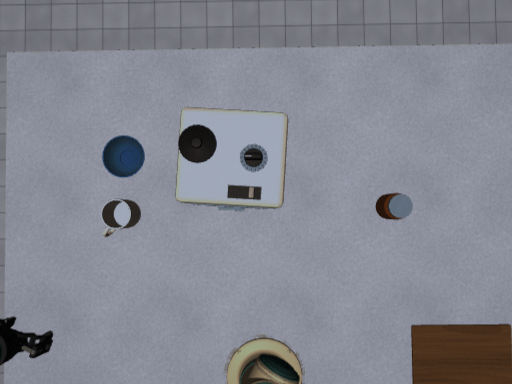

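View pics/side0.png

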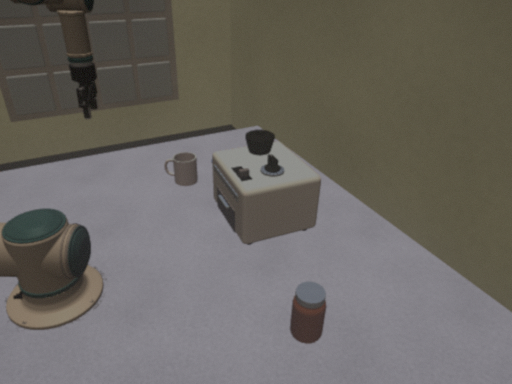

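The top view shows the grinder deck at about (232,157), the dial at (254,157), the lock grip at (251,192) and the hopper at (197,144). The mug, bowl and jar are well clear. Next I'll measure the deck, dial and grip.

```bash
cat > h.py <<'E'
from rig import *
import cv2,numpy as np
def ray(d,uv,z):
    v=d["T"][:3,:3]@np.linalg.inv(d["mtx"])@np.array([*uv,1.]);o=d["T"][:3,3]
    return o+v*(z-o[2])/v[2]
def pix(d,p):
    c=np.linalg.inv(d["T"])@np.array([*p,1.]);c=d["mtx"]@c[:3];return c[:2]/c[2]
E
python3 - <<'E'
from h import *
d=get_image("top");im=d["color"];hsv=cv2.cvtColor(im,cv2.COLOR_RGB2HSV)
print(im[125,240],im[157,225],im[90,240],im[157,262],im[192,251],im[192,240])
b=cv2.cvtColor(im,cv2.COLOR_RGB2BGR)
x0,y0=165,95
c=cv2.resize(b[y0:y0+125,x0:x0+135],None,fx=4.4,fy=4.4,interpolation=cv2.INTER_CUBIC);cv2.imwrite("pics/crop1.png",c)
g=cv2.cvtColor(im,cv2.COLOR_RGB2GRAY)
cl=cv2.inRange(g,180,255);cs,_=cv2.findContours(cl,cv2.RETR_EXTERNAL,cv2.CHAIN_APPROX_NONE)
for k in sorted(cs,key=cv2.contourArea)[-3:]:
    r=cv2.minAreaRect(k);print(r)
    P=np.array([ray(d,p,.19) for p in cv2.boxPoints(r)]);print(P.round(4))
for y in range(140,175): print(y,*g[y,236:272])
for y in range(184,201): print(y,*g[y,225:266])
E
```

```text
[158 166 183] [160 169 185] [143 145 159] [33 37 41] [135 125 116] [41 38 37]
140 167 166 169 167 167 168 168 167 166 168 168 165 169 167 166 168 167 166 167 168 167 166 167 167 166 169 166 168 167 167 165 167 166 167 168 167
141 168 166 166 165 167 167 167 168 166 166 168 167 166 168 168 167 167 169 166 168 168 168 165 167 168 168 166 167 167 168 166 168 165 166 168 165
142 169 167 166 167 168 167 166 167 166 167 167 168 166 167 167 167 167 168 167 167 167 167 167 167 166 167 167 168 167 168 168 167 169 168 169 167
143 167 166 167 167 167 166 168 169 168 168 168 165 166 166 166 167 158 158 157 144 168 166 167 167 167 167 167 166 167 165 166 168 168 168 167 167
144 169 168 168 167 168 168 166 168 167 168 166 164 137 151 140 125 126 127 124 115 129 144 161 167 167 167 167 168 167 167 167 166 167 166 167 167
145 168 168 167 168 167 168 168 167 166 166 163 136 110 121 112 90 96 107 104 94 82 117 128 134 140 166 166 167 167 168 168 168 167 167 166 166
146 168 168 168 166 167 168 168 167 166 149 130 94 109 110 108 90 92 108 104 85 83 106 108 106 96 143 159 167 169 167 168 167 167 166 168 
[... 5525 characters left out ...]
 39 39 41 38 39 40 40 72 138 132 124 116 73 29 39 35 40 38 39 68 166 169 167 168 167
197 168 163 118 59 58 59 59 57 37 41 41 39 41 41 41 39 40 41 39 39 42 39 40 53 101 99 98 93 51 37 37 39 39 40 37 67 167 167 168 168 168
198 168 166 154 138 139 139 139 140 133 134 129 99 108 108 107 105 82 84 79 52 59 59 58 53 51 53 51 52 38 38 39 38 39 40 40 81 166 167 167 167 167
199 167 166 168 168 168 167 167 165 167 166 165 152 156 155 157 155 146 146 145 137 139 140 138 139 133 134 132 130 106 107 106 104 74 80 80 104 169 167 167 168 166
200 165 163 165 164 166 165 165 165 165 165 165 167 167 165 167 167 167 166 166 167 166 166 167 167 168 166 167 165 155 157 157 154 143 145 146 147 166 167 166 167 167
```

View pics/crop1.png

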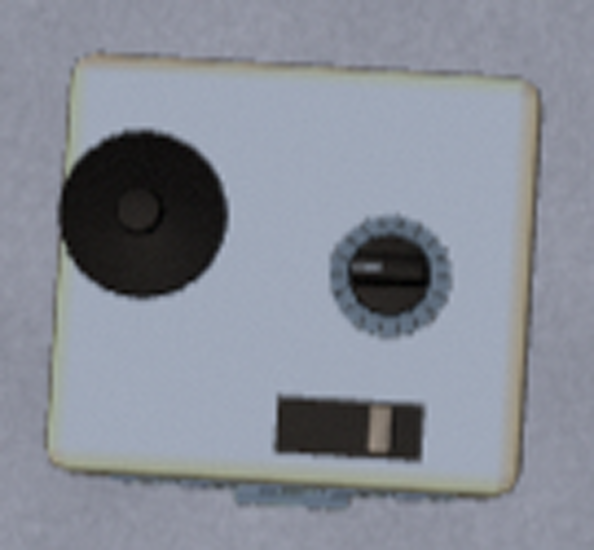

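The crop shows the dial with its white line pointing image-left (+y, hopper side), the grip at the right part of its track, and the grinder turned by only a few degrees. Next comes a precise fit.

```bash
python3 - <<'E'
from h import *
d=get_image("top");im=d["color"];g=cv2.cvtColor(im,cv2.COLOR_RGB2GRAY)
m=cv2.inRange(cv2.medianBlur(g,3),158,255);m=cv2.morphologyEx(m,cv2.MORPH_OPEN,np.ones((3,3)))
cs,_=cv2.findContours(m,cv2.RETR_EXTERNAL,cv2.CHAIN_APPROX_NONE);k=max(cs,key=cv2.contourArea)
P=np.array([ray(d,p[0],.19)[:2] for p in k],np.float32);(c,s,a)=cv2.minAreaRect(P);print("deck",c,s,a)
def cen(mask,x,y,z,n):
    q=np.zeros_like(mask);q[y[0]:y[1],x[0]:x[1]]=mask[y[0]:y[1],x[0]:x[1]]
    c2,_=cv2.findContours(q,cv2.RETR_EXTERNAL,cv2.CHAIN_APPROX_NONE);kk=max(c2,key=cv2.contourArea)
    pts=np.array([ray(d,p[0],z)[:2] for p in kk],np.float32);r=cv2.minAreaRect(pts);e=cv2.fitEllipse(pts);print(n,r,e);return e,r
big=cv2.inRange(g,0,140)
e,_=cen(big,(232,275),(138,178),.196,"collar(z.196)")
cen(big,(222,268),(180,203),.193,"track")
cen(cv2.inRange(g,70,255),(248,254),(186,199),.212,"grip top")
h,_=cen(cv2.inRange(g,0,100),(172,222),(120,170),.256,"hopper")
# grinder yaw from dial->hopper (20,133)
v=np.array(h[0])-np.array(e[0]);print("d-h",np.linalg.norm(v),"yaw deg",np.degrees(np.arctan2(v[1],v[0])-np.arctan2(.133,.020)))
# white line
pts=[]
for x in range(244,252):
    col=g[153:158,x].astype(float)-28;col=col.clip(0);pts.append(ray(d,(x,153+(col*np.arange(5)).sum()/col.sum()),.234)[:2])
pts=np.array(pts);print(pts.round(4).tolist());f=np.polyfit(pts[:,1],pts[:,0],1);print("line dir deg",np.degrees(np.arctan2(1,f[0])))
s=get_image("side");print("side pix dial/lock",)
E
```

```text
deck (0.6039060354232788, 0.07449652254581451) (0.25555849075317383, 0.22813665866851807) 85.78202819824219
collar(z.196) ((0.5999633073806763, 0.01682436093688011), (0.06616335362195969, 0.06638339161872864), 89.17707824707031) ((0.600416362285614, 0.017390787601470947), (0.065920390188694, 0.06691739708185196), 144.75177001953125)
track ((0.5159012675285339, 0.041263774037361145), (0.08347022533416748, 0.034405048936605453), 85.81668090820312) ((0.5160022377967834, 0.04153682664036751), (0.03621645271778107, 0.10254532843828201), 176.2391357421875)
grip top ((0.5159944891929626, 0.02481057308614254), (0.012032325379550457, 0.026485424488782883), 89.24374389648438) ((0.516593337059021, 0.02406584471464157), (0.012123025953769684, 0.03351414203643799), 89.12429809570312)
hopper ((0.6270513534545898, 0.14605014026165009), (0.08733038604259491, 0.08674219995737076), 44.30561065673828) ((0.6273813843727112, 0.1461784541606903), (0.08615820854902267, 0.0876241996884346), 162.31253051757812)
d-h 0.13158030047817304 yaw deg -3.2736917261891323
[[0.6037, 0.0384], [0.6015, 0.0361], [0.6011, 0.0337], [0.6011, 0.0314], [0.6009, 0.029], [0.6008, 0.0267], [0.6008, 0.0243], [0.6009, 0.0219]]
line dir deg 83.14697052685237
side pix dial/lock
```

Measured positions: dial axis at about (0.600, 0.018), grinder yaw about −4.2°. The lock grip measures (0.516, 0.0245) against an expected (0.5146, 0.0237), so they agree. The bar's heading is about 88°. I'll lift and roll to tool-y heading −2°.

Emit:
{"fn": "send_rows", "kwargs": {
  "steps": [1,0,0,-1.5,8,1,0,0,-1.5,8,1,0,0,-1.5,8,1,0,0,-1.5,8,1,0,0,-1.5,8,1,0,0,-1,8,1,0,0,-1,8,1,0,0,-0.5,8,1,0,0,0,7,1,0,0,0,0],
  "newtons": 40
}}

```text
clock: 1.25
position: [0.2062, 0.5367, 0.3314]
ee_rot: [0.0, 0.719, 0.695, 0.0]
contact_force: [0.2, -0.5, 0.5]
width: 0.0857
gripper_force: 0.0
```

Emit:
{"fn": "send_rows", "kwargs": {
  "steps": [1,-3.5,2.8,0,0,1,-3.5,2.8,0,0,1,-3.5,2.8,0,0,1,-3.5,2.8,0,0,1,-3.5,2.8,0,0,1,-3.5,2.8,0,0,1,-3.5,2.8,0,0,1,-3.5,2.8,0,0,1,-3.5,2.8,0,0,1,-3.5,2.8,0,0,1,-3.5,2.8,0,0,1,-3.5,2.8,0,0]
}}

```text
clock: 2.45
position: [0.5279, 0.1036, 0.3311]
ee_rot: [-0.0, 0.718, 0.696, 0.0]
contact_force: [1.1, 0.9, 0.8]
width: 0.0855
gripper_force: 0.0
```

Emit:
{"fn": "send_rows", "kwargs": {
  "steps": [1,-2.8,2.5,0,0,1,-2.8,2.5,0,0,1,-2.7,2.5,0,0,1,0,0,1.5,0,1,0,0,1.5,0,1,0,0,1,0,1,0,0,0,0,1,0,0,0,0]
}}

```text
clock: 3.25
position: [0.5993, 0.0199, 0.2915]
ee_rot: [0.0, 0.719, 0.695, 0.0]
contact_force: [0.2, -0.4, -0.1]
width: 0.0852
gripper_force: 0.0
```

```bash
python3 - <<'E'
from h import *
s=get_state();print(s["position"],s["qpos"].round(3),s["moment"],s["contact_force"])
d=get_image("top");b=cv2.cvtColor(d["color"],cv2.COLOR_RGB2BGR)
e=get_image("side");b2=cv2.cvtColor(e["color"],cv2.COLOR_RGB2BGR)
print(pix(e,(.6,.018,.234)),pix(e,s["position"]))
cv2.imwrite("pics/c2.png",np.hstack([cv2.resize(b[95:220,170:295],(390,390)),cv2.resize(b2[80:205,205:330],(390,390),interpolation=cv2.INTER_CUBIC)]))
E
```

```text
[0.59925846 0.01987596 0.29153942] [-0.083  0.288  1.341  0.     1.513 -0.049] [0.02104025 0.01357944 0.01177711] [ 0.23103876 -0.35055798 -0.14972827]
[272.47765223 156.63450532] [272.83621718 137.0861532 ]
```

View pics/c2.png

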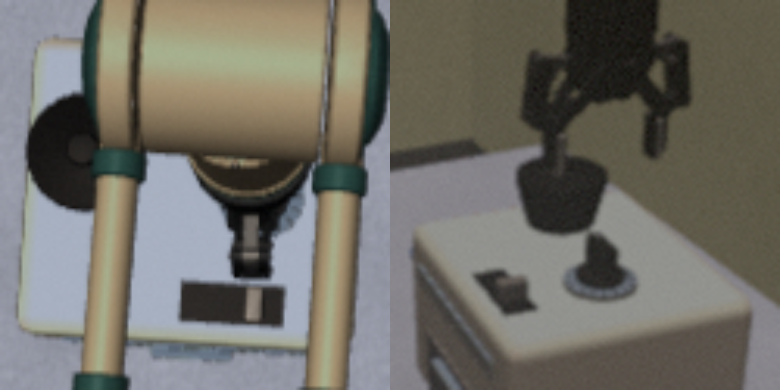

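The top view shows the arm over the grinder. The side view shows the bar top at about (272,156), matching the projected (272.5,156.6), with the fingers open fore and aft of it. Next I'll centre, descend and close.

Emit:
{"fn": "send_rows", "kwargs": {
  "steps": [1,-0.2,0.1,0.5,0,1,0,0,1.5,0,1,0,0,1.5,0,1,0,0,1.5,0,1,0,0,1.5,0,1,0,0,1,0,1,0,0,0.6,0,1,0,0,0,0,1,0,0,0,0],
  "newtons": 40
}}

```text
clock: 4.25
position: [0.6006, 0.0176, 0.2109]
ee_rot: [0.0, 0.719, 0.695, 0.0]
contact_force: [0.1, 0.1, 0.8]
width: 0.0853
gripper_force: 0.0
```

Emit:
{"fn": "send_rows", "kwargs": {
  "steps": [-1,0,0,0,0,-1,0,0,0,0,-1,0,0,0,0,-1,0,0,0,0,-1,0,0,0,0,-1,0,0,0,0,-1,0,0,0,0,-1,0,0,0,0,-1,0,0,0,0,-1,0,0,0,0],
  "newtons": 40
}}

```text
clock: 5.25
position: [0.6005, 0.0176, 0.2106]
ee_rot: [0.0, 0.719, 0.695, 0.0]
contact_force: [0.7, -0.3, 3.1]
width: 0.0131
gripper_force: 43.0
```

```bash
cat > st.py <<'E'
from h import *
s=get_state();q=s["ee_rot"];print(s["position"].round(4),"psi",np.degrees(np.arctan2(2*q[1]*q[2],2*q[2]**2-1))*-1+90,"M",s["moment"].round(3),"F",s["contact_force"].round(2),s["width"],s["gripper_force"],"q6",s["qpos"][5],s["clock"])
E
python3 st.py
```

```text
[0.6005 0.0176 0.2106] psi -2.0179606503223937 M [ 0.027 -0.016 -0.035] F [ 0.75 -0.32  3.08] 0.013061496890838591 43.00590634346008 q6 -0.051391140362397815 5.25
```

Emit:
{"fn": "send_rows", "kwargs": {
  "steps": [-1,0,0,0,2.5,-1,0,0,0,2.5,-1,0,0,0,0,-1,0,0,0,0]
}}

```text
clock: 5.65
position: [0.6004, 0.0176, 0.2106]
ee_rot: [0.0, 0.749, 0.663, 0.0]
contact_force: [-0.8, 0.6, 2.1]
width: 0.013
gripper_force: 43.2
```

```bash
python3 st.py
```

```text
[0.6004 0.0176 0.2106] psi -6.951336425467474 M [-0.02  -0.055  0.071] F [-0.76  0.56  2.13] 0.013049806294964328 43.16998600959778 q6 0.03477663415433596 5.65
```

Emit:
{"fn": "send_rows", "kwargs": {
  "steps": [-1,0,0,0,5,-1,0,0,0,5,-1,0,0,0,5,-1,0,0,0,5,-1,0,0,0,0,-1,0,0,0,0]
}}

```text
clock: 6.25
position: [0.5999, 0.0177, 0.2106]
ee_rot: [-0.0, 0.852, 0.523, -0.0]
contact_force: [-1.1, 0.7, 4.5]
width: 0.0134
gripper_force: 43.4
```

```bash
python3 st.py
```

```text
[0.5999 0.0177 0.2106] psi -26.883357317747823 M [0.151 0.188 0.103] F [-1.13  0.71  4.52] 0.013351091350465086 43.3858323097229 q6 0.3826574543080724 6.25
```

Emit:
{"fn": "send_rows", "kwargs": {
  "steps": [-1,0,0,0,5,-1,0,0,0,5,-1,0,0,0,5,-1,0,0,0,5,-1,0,0,0,0,-1,0,0,0,0]
}}

```text
clock: 6.85
position: [0.5995, 0.0181, 0.2106]
ee_rot: [-0.001, 0.93, 0.367, -0.0]
contact_force: [-2.0, 1.4, 6.1]
width: 0.013
gripper_force: 43.5
```

```bash
python3 st.py
```

```text
[0.5995 0.0181 0.2106] psi -46.901945449966405 M [0.237 0.337 0.089] F [-1.96  1.4   6.08] 0.013013164769042107 43.52569341659546 q6 0.7320859176213705 6.85
```

Emit:
{"fn": "send_rows", "kwargs": {
  "steps": [-1,0,0,0,5,-1,0,0,0,5,-1,0,0,0,5,-1,0,0,0,5,-1,0,0,0,0,-1,0,0,0,0]
}}

```text
clock: 7.45
position: [0.5993, 0.0185, 0.2105]
ee_rot: [-0.001, 0.98, 0.2, -0.001]
contact_force: [-2.9, 2.4, 6.0]
width: 0.0129
gripper_force: 43.6
```

```bash
python3 st.py
```

```text
[0.5993 0.0185 0.2105] psi -66.8990744528457 M [0.382 0.425 0.113] F [-2.93  2.37  6.01] 0.012893153581294952 43.57036292552948 q6 1.0811589834787765 7.45
```

Emit:
{"fn": "send_rows", "kwargs": {
  "steps": [-1,0,0,0,5,-1,0,0,0,5,-1,0,0,0,5,-1,0,0,0,5,-1,0,0,0,0,-1,0,0,0,0]
}}

```text
clock: 8.05
position: [0.5992, 0.0189, 0.2105]
ee_rot: [-0.001, 1.0, 0.027, -0.001]
contact_force: [-2.8, 2.6, 6.3]
width: 0.0131
gripper_force: 43.6
```

```bash
python3 st.py
```

```text
[0.5992 0.0189 0.2105] psi -86.89929332411808 M [0.42  0.471 0.126] F [-2.84  2.63  6.25] 0.013125829972620262 43.58887195587158 q6 1.4302491094347003 8.05
```

Emit:
{"fn": "send_rows", "kwargs": {
  "steps": [-1,0,0,0,5,-1,0,0,0,5,-1,0,0,0,5,-1,0,0,0,5,-1,0,0,0,0,-1,0,0,0,0]
}}

```text
clock: 8.65
position: [0.5992, 0.0194, 0.2105]
ee_rot: [-0.002, 0.989, -0.147, -0.001]
contact_force: [-2.4, 3.9, 6.2]
width: 0.0129
gripper_force: 43.6
```

```bash
python3 st.py
```

```text
[0.5992 0.0194 0.2105] psi 253.10268329250084 M [0.667 0.406 0.124] F [-2.44  3.95  6.16] 0.012948485309867372 43.57893168926239 q6 1.7792913227884253 8.65
```

Emit:
{"fn": "send_rows", "kwargs": {
  "steps": [-1,0,0,0,5,-1,0,0,0,5,-1,0,0,0,5,-1,0,0,0,5,-1,0,0,0,0,-1,0,0,0,0]
}}

```text
clock: 9.25
position: [0.6, 0.0193, 0.2106]
ee_rot: [-0.001, 0.949, -0.315, -0.0]
contact_force: [-1.7, 5.0, 5.1]
width: 0.0133
gripper_force: 71.0
```

```bash
python3 st.py
```

```text
[0.6    0.0193 0.2106] psi 233.27302511167068 M [0.677 0.189 0.862] F [-1.68  4.95  5.13] 0.013262574664883777 70.98497293889523 q6 2.1257458565475527 9.25
```

The torque has jumped, so the stop has been reached. I'm backing off at once.

Emit:
{"fn": "send_rows", "kwargs": {
  "steps": [-1,0,0,0,-5,-1,0,0,0,0]
}}

```text
clock: 9.45
position: [0.6003, 0.019, 0.2105]
ee_rot: [-0.001, 0.961, -0.275, -0.0]
contact_force: [-1.0, 5.7, 4.7]
width: 0.013
gripper_force: 43.5
```

```bash
python3 st.py
```

```text
[0.6003 0.019  0.2105] psi 238.07818372618203 M [ 0.732 -0.028 -0.075] F [-1.01  5.73  4.67] 0.01297260405258601 43.491328954696655 q6 2.0414986625793303 9.45
```

Emit:
{"fn": "send_rows", "kwargs": {
  "steps": [-1,0,0,0,0,-1,0,0,0,0]
}}

```text
clock: 9.65
position: [0.6004, 0.019, 0.2105]
ee_rot: [-0.001, 0.961, -0.276, -0.0]
contact_force: [-0.1, 4.3, 5.4]
width: 0.0131
gripper_force: 43.5
```

```bash
python3 st.py
```

```text
[0.6004 0.019  0.2105] psi 237.9372431157908 M [ 0.757 -0.058 -0.013] F [-0.12  4.3   5.45] 0.013110637953816359 43.49496781826019 q6 2.043785949140668 9.65
```

Emit:
{"fn": "send_rows", "kwargs": {
  "steps": [-1,0,0,0,1.5,-1,0,0,0,0,-1,0,0,0,0]
}}

```text
clock: 9.95
position: [0.6003, 0.0191, 0.2105]
ee_rot: [-0.001, 0.958, -0.288, -0.0]
contact_force: [-0.6, 5.5, 4.7]
width: 0.0131
gripper_force: 45.7
```

```bash
python3 st.py
```

```text
[0.6003 0.0191 0.2105] psi 236.54573167930698 M [0.846 0.041 0.576] F [-0.64  5.53  4.65] 0.013095502408070215 45.7034307718277 q6 2.068336819929214 9.95
```

Emit:
{"fn": "send_rows", "kwargs": {
  "steps": [-1,0,0,0,1.5,-1,0,0,0,0,-1,0,0,0,0]
}}

```text
clock: 10.25
position: [0.6004, 0.0191, 0.2106]
ee_rot: [-0.001, 0.954, -0.299, -0.0]
contact_force: [-0.6, 5.5, 5.2]
width: 0.013
gripper_force: 56.1
```

```bash
python3 st.py
```

```text
[0.6004 0.0191 0.2106] psi 235.15508327695156 M [0.863 0.017 1.231] F [-0.59  5.55  5.22] 0.01295373675079198 56.117231086827815 q6 2.092941267846595 10.25
```

Emit:
{"fn": "send_rows", "kwargs": {
  "steps": [-1,0,0,0,-3,-1,0,0,0,0,-1,0,0,0,0]
}}

```text
clock: 10.55
position: [0.6003, 0.019, 0.2105]
ee_rot: [-0.001, 0.961, -0.276, -0.0]
contact_force: [-1.3, 6.4, 4.6]
width: 0.0136
gripper_force: 43.5
```

```bash
python3 st.py; python3 - <<'E'
from h import *
d=get_image("top");b=cv2.cvtColor(d["color"],cv2.COLOR_RGB2BGR)
e=get_image("side");b2=cv2.cvtColor(e["color"],cv2.COLOR_RGB2BGR)
cv2.imwrite("pics/c3.png",np.hstack([cv2.resize(b[95:220,170:295],(300,300)),cv2.resize(b2[90:190,215:315],(500,500),interpolation=cv2.INTER_CUBIC)[:300*5//3][:500]]) if 0 else cv2.resize(b2[90:190,210:320],(660,600),interpolation=cv2.INTER_CUBIC))
E
```

```text
[0.6003 0.019  0.2105] psi 237.9371435094854 M [0.789 0.    0.025] F [-1.33  6.36  4.61] 0.013568994272190492 43.50217580795288 q6 2.0438157208259664 10.55
```

View pics/c3.png

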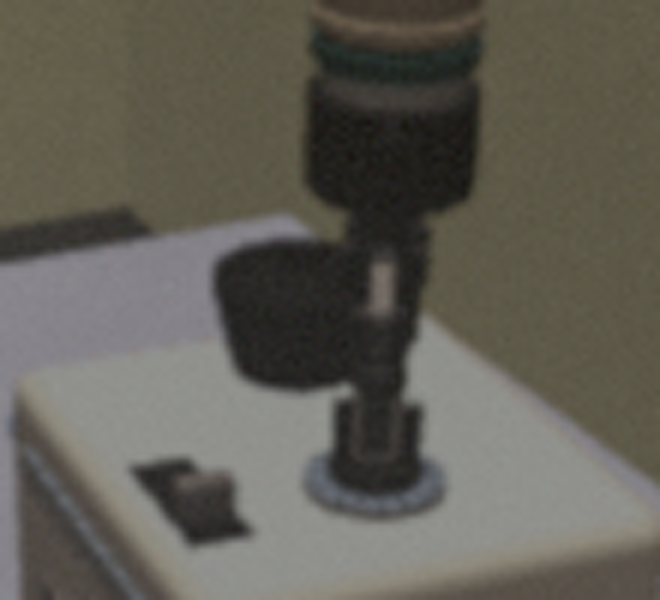

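The side view shows the bar held flat between the fingers and clear of the hopper. Torque is about zero at the 120° click and rises steeply just past it, so the stop is 6 clicks from the start and I went at most 5° (0.09 rad) past it. Now turning back 60°.

Emit:
{"fn": "send_rows", "kwargs": {
  "steps": [-1,0,0,0,-5,-1,0,0,0,-5,-1,0,0,0,-5,-1,0,0,0,-5,-1,0,0,0,0,-1,0,0,0,0]
}}

```text
clock: 11.25
position: [0.6003, 0.0189, 0.2105]
ee_rot: [-0.001, 0.994, -0.105, 0.0]
contact_force: [-0.1, 4.9, 4.7]
width: 0.0132
gripper_force: 43.5
```

```bash
python3 st.py
```

```text
[0.6003 0.0189 0.2105] psi 257.9339177132367 M [ 0.78  -0.085  0.025] F [-0.07  4.95  4.72] 0.013239744377430545 43.50112974643707 q6 1.694707845909727 11.25
```

Emit:
{"fn": "send_rows", "kwargs": {
  "steps": [-1,0,0,0,-5,-1,0,0,0,-5,-1,0,0,0,-5,-1,0,0,0,-5,-1,0,0,0,0,-1,0,0,0,0]
}}

```text
clock: 11.85
position: [0.6003, 0.0189, 0.2106]
ee_rot: [-0.001, 0.998, 0.069, 0.0]
contact_force: [-0.6, 5.6, 4.8]
width: 0.0134
gripper_force: 43.5
```

```bash
python3 st.py
```

```text
[0.6003 0.0189 0.2106] psi -82.08252800262593 M [ 0.768 -0.042 -0.032] F [-0.58  5.56  4.81] 0.01339410399283375 43.5039746761322 q6 1.3459033338407544 11.85
```

Emit:
{"fn": "send_rows", "kwargs": {
  "steps": [-1,0,0,0,-5,-1,0,0,0,-5,-1,0,0,0,-5,-1,0,0,0,-5,-1,0,0,0,0,-1,0,0,0,0]
}}

```text
clock: 12.45
position: [0.6003, 0.0188, 0.2105]
ee_rot: [-0.001, 0.971, 0.241, 0.001]
contact_force: [-1.2, 5.3, 5.1]
width: 0.0134
gripper_force: 43.5
```

```bash
python3 st.py
```

```text
[0.6003 0.0188 0.2105] psi -62.16394356930243 M [ 0.893 -0.021 -0.04 ] F [-1.25  5.33  5.15] 0.013379818395905475 43.523240089416504 q6 0.998231917889589 12.45
```

Emit:
{"fn": "send_rows", "kwargs": {
  "steps": [0,0,0,0,0,0,0,0,0,0,0,0,0,0,0,0,0,0,0,0,0,0,0,0,0,0,0,0,-1,0,0,0,0,-2,0,0,0,0,-3,0,0,0,0,-4,0,0,0,0,-2,0,0,0,0,0,0]
}}

```text
clock: 13.55
position: [0.6019, 0.0174, 0.3351]
ee_rot: [0.001, 0.97, 0.242, 0.004]
contact_force: [-0.1, -0.3, -0.4]
width: 0.0428
gripper_force: 0.0
```

```bash
python3 st.py
```

```text
[0.6019 0.0174 0.3351] psi -62.020540497969876 M [-0.021 -0.009 -0.021] F [-0.06 -0.27 -0.41] 0.042785681261362514 0.0 q6 0.9958702278240021 13.55
```

Emit:
{"fn": "send_rows", "kwargs": {
  "steps": [-1,0,0,0,-8.3,-1,0,0,0,-8.3,-1,0,0,0,-8.3,-1,0,0,0,-8.3,-1,0,0,0,-8.3,-1,0,0,0,-8.3,-1,0,0,0,-8,-1,-4,-2.4,0,0,-1,-4,-2.4,0,0,-1,-4,-2.4,0,0,-1,-4,-2.4,0,0,-1,0,0,0,0]
}}

```text
clock: 14.75
position: [0.4892, -0.1387, 0.3297]
ee_rot: [-0.0, 0.735, 0.678, -0.002]
contact_force: [0.8, 0.4, -0.2]
width: -0.0001
gripper_force: 0.0
```

```bash
python3 st.py; python3 - <<'E'
from h import *
d=get_image("top");b=cv2.cvtColor(d["color"],cv2.COLOR_RGB2BGR);e=get_image("side");b2=cv2.cvtColor(e["color"],cv2.COLOR_RGB2BGR)
cv2.imwrite("pics/c4.png",np.hstack([cv2.resize(b[130:210,220:300],(400,400),interpolation=cv2.INTER_CUBIC),cv2.resize(b2[140:200,235:295],(400,400),interpolation=cv2.INTER_CUBIC)]))
E
```

```text
[ 0.4892 -0.1387  0.3297] psi -4.576310795473731 M [ 0.007 -0.035  0.037] F [ 0.76  0.44 -0.19] -0.00013758688361568903 0.0 q6 -0.3309442390429182 14.75
```

View pics/c4.png

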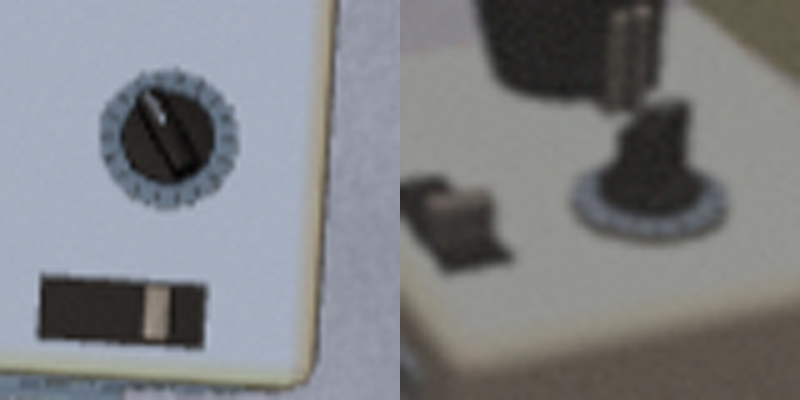

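The crop shows the white line at a heading of about 29°, up and slightly left, with the collar centre at (169,138). That is 60° clockwise of the start, matching 6 clicks closed then 3 back. Now I'll place the shut fingers behind the lock grip.

Emit:
{"fn": "send_rows", "kwargs": {
  "steps": [-1,4.3,0.45,0,0,-1,4.3,0.45,0,0,-1,4.3,0.45,0,0,-1,0,0,3,0,-1,0,0,3,0,-1,0,0,2,0,-1,0,0,2,0,-1,0,0,1,0,-1,0,0,0,0,-1,0,0,0,0]
}}

```text
clock: 15.85
position: [0.5163, -0.0067, 0.2207]
ee_rot: [0.0, 0.732, 0.681, 0.0]
contact_force: [0.1, -0.0, 0.6]
width: -0.0003
gripper_force: 0.0
```

Emit:
{"fn": "send_rows", "kwargs": {
  "steps": [-1,-0.2,-0.25,0,0,-1,0,0,1,0,-1,0,0,0.7,0,-1,0,0,0.5,0,-1,0,0,0,0,-1,0,0,0,0]
}}

```text
clock: 16.45
position: [0.513, -0.0091, 0.1981]
ee_rot: [-0.0, 0.733, 0.681, -0.0]
contact_force: [-1.1, 0.3, 0.7]
width: 0.0003
gripper_force: 0.0
```

```bash
python3 st.py
```

```text
[ 0.513  -0.0091  0.1981] psi -4.221893737315128 M [-0.039 -0.026 -0.049] F [-1.11  0.32  0.65] 0.0002606412181663113 0.0 q6 -0.07983937315435358 16.45
```

Emit:
{"fn": "send_rows", "kwargs": {
  "steps": [-1,0.6,0,0,0,-1,0.6,0,0,0,-1,0.6,0,0,0,-1,0.6,0,0,0,-1,0.6,0,0,0,-1,0.6,0,0,0,-1,0.5,0,0,0,-1,0.4,0,0,0,-1,0,0,0,0,-1,0,0,0,0]
}}

```text
clock: 17.45
position: [0.516, 0.0363, 0.198]
ee_rot: [-0.001, 0.733, 0.681, 0.0]
contact_force: [0.7, 0.5, -1.0]
width: -0.0
gripper_force: 0.0
```

```bash
python3 st.py
```

```text
[0.516  0.0363 0.198 ] psi -4.209146836058551 M [ 0.012 -0.061  0.039] F [ 0.73  0.52 -1.01] -3.3971814575572254e-05 0.0 q6 0.00825223968572811 17.45
```

Emit:
{"fn": "send_rows", "kwargs": {
  "steps": [-1,0.15,0,0,0,-1,0.15,0,0,0,-1,0.1,0,0,0,-1,0,0,0,0]
}}

```text
clock: 17.85
position: [0.5164, 0.0397, 0.1981]
ee_rot: [-0.0, 0.733, 0.681, -0.0]
contact_force: [0.2, -1.4, -1.5]
width: -0.0002
gripper_force: 0.6
```

```bash
python3 st.py
```

```text
[0.5164 0.0397 0.1981] psi -4.219430991267828 M [-0.24   0.089  0.022] F [ 0.2  -1.41 -1.49] -0.00015526910698207327 0.6424296274781227 q6 0.016114140284913207 17.85
```

Emit:
{"fn": "send_rows", "kwargs": {
  "steps": [-1,0.1,0,0,0,-1,0.1,0,0,0,-1,0,0,0,0]
}}

```text
clock: 18.15
position: [0.5167, 0.0419, 0.1982]
ee_rot: [-0.0, 0.733, 0.681, -0.0]
contact_force: [-1.2, -1.3, -1.0]
width: -0.0003
gripper_force: 0.6
```

Emit:
{"fn": "send_rows", "kwargs": {
  "steps": [-1,0.1,0,0,0,-1,0,0,0,0]
}}

```text
clock: 18.35
position: [0.5167, 0.0423, 0.1983]
ee_rot: [0.0, 0.733, 0.681, -0.0]
contact_force: [-1.3, -2.8, -0.3]
width: 0.0001
gripper_force: 1.7
```

Emit:
{"fn": "send_rows", "kwargs": {
  "steps": [-1,0.1,0,0,0,-1,0,0,0,0]
}}

```text
clock: 18.55
position: [0.5167, 0.0424, 0.1983]
ee_rot: [0.001, 0.733, 0.681, -0.001]
contact_force: [-1.4, -6.1, -1.2]
width: 0.0003
gripper_force: 3.0
```

Emit:
{"fn": "send_rows", "kwargs": {
  "steps": [-1,0.15,0,0,0,-1,0,0,0,0]
}}

```text
clock: 18.75
position: [0.5167, 0.0424, 0.1983]
ee_rot: [0.002, 0.732, 0.681, -0.002]
contact_force: [-1.3, -9.7, -0.9]
width: -0.0
gripper_force: 4.8
```

Emit:
{"fn": "send_rows", "kwargs": {
  "steps": [-1,-0.8,0,0,0,-1,-1,0,0,0,-1,0,0,-2,0,-1,0,0,-4,0,-1,0,0,-4,0,-1,0,0,-3,0,-1,-4,-2,0,0,-1,-4,-2,0,0,-1,-4,-2,0,0,-1,-4,-1,0,0,-1,0,0,0,0]
}}

```text
clock: 19.85
position: [0.4329, -0.1311, 0.3287]
ee_rot: [0.001, 0.735, 0.678, -0.0]
contact_force: [0.3, 1.2, 0.3]
width: 0.0004
gripper_force: 0.0
```

```bash
python3 - <<'E'
from h import *
d=get_image("top");b=cv2.cvtColor(d["color"],cv2.COLOR_RGB2BGR);e=get_image("side");b2=cv2.cvtColor(e["color"],cv2.COLOR_RGB2BGR)
cv2.imwrite("pics/c5.png",np.hstack([cv2.resize(b[130:210,220:300],(400,400),interpolation=cv2.INTER_CUBIC),cv2.resize(b2[140:200,225:285],(400,400),interpolation=cv2.INTER_CUBIC)]))
g=cv2.cvtColor(d["color"],cv2.COLOR_RGB2GRAY)
q=cv2.inRange(g[188:197,229:259],75,255);x=np.nonzero(q)[1].mean()+229;y=np.nonzero(q)[0].mean()+188;print(x,y,ray(d,(x,y),.212))
E
```

```text
236.0 192.0 [0.51527252 0.05970893 0.212     ]
```

View pics/c5.png

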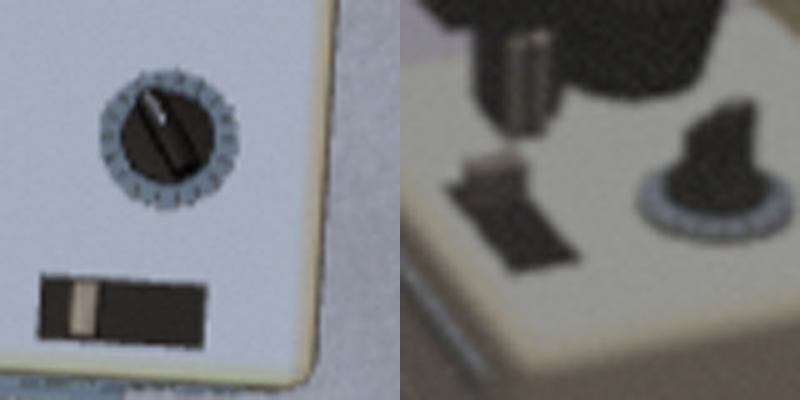

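The lock grip is now near the far end of its track, at crop (85,308). It moved from y 0.0245 to 0.0597 m, about 35 mm. The dial line has not moved, and the arm is clear. I'm handing the job in.

```bash
python3 -c "from rig import *;print(sign_off())"
```

```text
the job is handed in; nothing more can be done
None
```

I turned the dial clockwise six clicks to its closed stop, overrunning it by about 5° (0.09 rad) before backing off, then three clicks back anticlockwise, pushed the lock slide its full 35 mm across, and handed the job in; torque past the stop rose far more steeply than described (about 1.2 N m at 3°), unexplained.

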